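# Trim the sensor conditioner with its edge thumbwheel

### The arm

A 6-joint arm with a two-finger parallel gripper is mounted at the origin on the work surface. World frame = base frame: x ahead of the robot, y to its left, z up, the work surface at z = 0. Lengths are in m, angles in rad, forces in N, time in s.
With the tool pointing down it reaches from about 0.25 to 0.775 m from the base axis. Payload 4 kg.
Tool frame: the origin (TCP) lies at the centre of the arm's flange, where the gripper is bolted on; the fingertips stand 199 mm ahead of it and the grasp point (between the pads) lies 180 mm ahead of it (robot.tcp_to_tips is the distance from the TCP to the fingertips, in m); z points along the fingers, y is the line along which they close (so a half turn about z gives the same grasp; the last joint's range is limited). The gripper opens to 94 mm and grips with 3 to 60 N. Pads are 16 mm wide; open, the fingers measure 119 mm over their backs; the gripper's body (75 mm by 177 mm) begins 78 mm behind the grasp point.
Start: joints at [-0.103, 0.087, 1.371, -0, 1.684, -0.103], TCP at [0.55, -0, 0.405] pointing down, gripper open.
Joint ranges: [-3.1, 3.1], [-0.76, 2.03], [0.27, 2.55], [-1.08, 4.22], [0.17, 2.65], [-2.57, 2.57]. Speed limits (rad/s): [2.79, 2.79, 3.14, 3.14, 3.14, 3.14].

### API

Orientations are given as [roll, pitch, yaw] about the fixed x, y, z axes, in that order (R = Rz(yaw) Ry(pitch) Rx(roll)).
In Python, from bench import telemetry, snapshot, ticket, robot gives the robot as it stands.
- The arm moves only by the tool apply_moves, never from a script. Its argument "moves" is a list that holds one entry, the list of rows, each a list of 5 numbers: the shift along the tool's x, y, z in units of 50 mm (1.0 is 50 mm), then the turn about the tool's z in units of 10 degrees (1.0 is 10 degrees), then the closure, from 0 (fully open) to 1 (shut). A call has 1 to 10 rows; each row is the pose to reach, as a shift and turn from the pose commanded when the call began, along the tool's axes at that moment; what a row does not reach only later rows make up. A row lasts 1/8 s, in which the tool goes at most 62.5 mm and 10.7 degrees, less where a joint would pass 70% of its speed; a pose out of reach is approached as far as the arm can. A call with a gripper value outside its range is refused whole. The fingers move at their own pace and stop on an object; the grip force is fixed at half the most. Time passes only in rows, so rows that repeat a pose let the fingers close. It gives the time, the measured TCP pose, the force, the opening and the grip force at its end, in the units of the state.
- telemetry.get_obs(): the state, without advancing time (a new reading comes with each control period).
- snapshot(name): name is "scene" or "side" or "wrist"; returns a dict with "image" (384x512x3 uint8, red, green, blue), "fovy" (degrees; the focal length in pixels is half the picture's height over the tangent of half this angle, whatever the lens; pixels are square), "cx", "cy" (the principal point, pixels), "R" (3x3) and "t" (3): a world point X has camera coordinates R X + t. Camera axes: x right, y down, z forward; pixel columns grow to the right and rows downward; lengths in m; the calibration is good to about 2 mm. The wrist camera is an equidistant fisheye: a pixel r from the principal point sees the ray r / f radians off the axis. A picture is of the moment at which its call begins. There is no depth.
- ticket.close_job(): hands the job in; it is judged then, once.
The state is a dict: "time": time; "joint_positions": joint angles; "qvel": joint speeds; "joint_torque": joint torques, N m; "tool_pos": TCP position; "ee_rot": TCP orientation; "wrist_force": force on the tool from outside, world axes, zero at the start; "wrist_torque": the same for the moment, N m; "width": finger opening in m; "finger_force": force on a finger pad.
Only numpy, scipy, OpenCV 4.12 (cv2) and the standard library are available. Lean on these libraries where they do the work, as an engineer would, in place of code of your own. Each camera call takes 0.05 s, during which the arm holds its last target. There are 200 camera calls.

### The job

On the black sensor conditioner, slide the thumbwheel shutter fully open, then with a fingertip gently roll the thumbwheel through its slot until the black meter needle lines up with the red set pointer. Lift off so that the needle stands there by itself, then slide the shutter fully shut over the wheel again. Press lightly, as the wheel's spindle is delicate, and leave the channel selector and all the other things on the bench where they are.

Things in the scene. Friction and masses are not known exactly. Their poses are not given: they have to be found in the camera images.
- conditioner: heavy black box, fixed, 200 (x) x 230 (y) x 70 mm; origin at the centre of its underside, x away from the operator, y to the operator's left, z up. On its flat top panel (70 mm above the origin): slot near the operator, meter 110 x 84 mm (15.5 mm proud) centred at x 43, y 35 mm, jacks 15 mm tall at x over -7 and y under -46 mm, toggle 17 mm tall at x -45, y -98 mm, knob at x -45, y 92 mm
- slot (a point): centre of the thumbwheel slot, at the height of the panel; slot 12 mm (x) x 31 mm (y), axes as the conditioner's. Around it the panel is flat but for a 1.2 mm slot bezel and two 3 mm high steel guide strips along y, 27.5 mm either side (in x) of this point
- wheel: knurled black thumbwheel, 40 mm across, 8 mm thick; origin on its axle along the conditioner's x, 15 mm under the panel. It runs 1.2 mm out of true: 3.8 to 6.2 mm stand above the panel as it turns. Rigid; about 1.8 N at the rim turns it, it stays where left; over 15 N harms its spindle. Rolling its top right (-y) turns the needle clockwise, left turns it back: 20 mm of rim moves the needle 0.4 rad
- needle (a joint): meter needle, black, 60 mm long, under the window; angle in rad, 0 at mid-scale (pointing along the conditioner's x), positive clockwise seen from above
- set_pointer (a joint): red set pointer under the meter window, on the same pivot as the needle and measured the same way; needle and pointer line up when the two values are equal
- needle_tip (a point): tip of the black needle, 60 mm from its pivot, 77 mm above the conditioner's underside; its x axis points along the needle
- pointer_tip (a point): point on the red set pointer at 60 mm from the same pivot; its x axis points along the pointer
- shutter (a joint): travel of the shutter in m: 0 shut over the wheel, 0.048 fully open (slid left, along the conditioner's +y); stays where it is left, takes about 1.5 N to slide
- rib (a point): centre of the shutter's yellow thumb rib, 40 mm (x) x 6 mm (y) x 12 mm high, to be pushed from its right or left side; it moves with the shutter. The grey shutter plate below it is 60 (x) x 34 (y) mm, its upper face 6 mm below this point and 10.5 mm above the panel; the rib's top is 22.5 mm above the panel
- selector_mark (a point): white mark near the rim of the black channel selector knob, 26 mm across and 12 mm tall; leave alone
- accel: small steel and aluminium accelerometer, 19 mm across, 26 mm tall, standing on the conditioner's panel by its operator-side edge; origin at its underside; leave alone
- mouse: black computer mouse, 105 x 60 x 33 mm; leave alone
- driver: blue-handled screwdriver lying down; leave alone
- mug: blue mug, 80 mm across, 92 mm tall; leave alone
- sensor_box: small carton, 75 x 115 x 42 mm; leave alone
- shaker: steel hand-held calibrator, 50 mm across, 78 mm tall; leave alone
- tee: small steel coaxial tee piece, about 42 x 36 x 14 mm; leave alone

How it is judged:
By the outcome, as a careful person would: the job done as asked, in the order asked, and still so for the second after the job is handed in, with the robot touching nothing.
It also fails if it takes over 72 s, if anything falls off the work surface, if the arm or the gripper's body presses on something with over 40 N, if the wrist force passes 120 N, or if a joint passes its speed limit or range.

## Working session

There is one attempt and no reset: what is moved stays moved. The work goes in short steps, Python scripts to look and compute and a tool call to move; the robot and the scene stay as the last step left them, time stands still between calls to the robot, and variables do not carry over. Pictures are saved under pics/ and viewed, at most 10 in all, crops included, and the job is handed in when it is done.

Besides the shell and the picture viewer there is one more tool, called after "Request:" by a JSON object that holds its "method" and its "body". apply_moves: Moves the arm, as the interface text tells. Its arguments: {"type":"object","properties":{"moves":{"type":"array","items":{"type":"array","items":{"type":"array","items":{"type":"number"}}}}},"required":["moves"]}

```bash
mkdir -p pics
cat > h.py <<'E'
import numpy as np, cv2
from bench import telemetry, snapshot, ticket, robot
def save(s,n,crop=None,sc=1):
    im=s["image"][:,:,::-1]
    if crop: im=im[crop[1]:crop[3],crop[0]:crop[2]]
    cv2.imwrite(f"pics/{n}.png",cv2.resize(im,None,fx=sc,fy=sc,interpolation=cv2.INTER_CUBIC))
def ray(s,u,v,wrist=False):
    f=s["image"].shape[0]/2/np.tan(np.radians(s["fovy"])/2)
    a,b=u-s["cx"],v-s["cy"]
    if wrist:
        r=np.hypot(a,b)+1e-12;th=r/f
        d=np.array([a/r*np.sin(th),b/r*np.sin(th),np.cos(th)])
    else: d=np.array([a/f,b/f,1.])
    R=np.array(s["R"]);return -R.T@np.array(s["t"]),R.T@d
def onz(s,u,v,z,wrist=False):
    o,d=ray(s,u,v,wrist);return o+d*(z-o[2])/d[2]
def proj(s,X,wrist=False):
    f=s["image"].shape[0]/2/np.tan(np.radians(s["fovy"])/2)
    c=np.array(s["R"])@np.array(X)+np.array(s["t"])
    if wrist:
        r=np.hypot(c[0],c[1]);th=np.arctan2(r,c[2]);return s["cx"]+f*th*c[0]/r,s["cy"]+f*th*c[1]/r
    return s["cx"]+f*c[0]/c[2],s["cy"]+f*c[1]/c[2]
E
python3 - <<'E'
from h import *
import pickle
S={n:snapshot(n) for n in("scene","side","wrist")}
pickle.dump(S,open("s0.pkl","wb"))
for n,s in S.items(): print(n,s["fovy"],s["cx"],s["cy"],np.round(-np.array(s["R"]).T@np.array(s["t"]),3),np.round(s["R"],2).tolist())
im=np.vstack([np.hstack([S["scene"]["image"],S["side"]["image"]])])
save(S["scene"],"scene0",sc=1.5);save(S["wrist"],"wrist0",sc=1.5)
print(telemetry.get_obs(), robot)
E
```

```text
scene 57.27667999876837 251.0628505809724 186.52163220845458 [ 1.208 -0.323  0.592] [[0.41, 0.91, -0.01], [0.5, -0.23, -0.84], [-0.77, 0.33, -0.55]]
side 54.87835247325368 253.22030077416494 192.0528673798744 [ 0.082 -0.653  0.707] [[0.83, -0.56, -0.01], [-0.37, -0.53, -0.76], [0.42, 0.64, -0.65]]
wrist 65.70646984690485 257.2450710451025 192.36890222037115 [0.549 0.068 0.385] [[1.0, -0.0, -0.0], [-0.0, -0.97, 0.24], [-0.0, -0.24, -0.97]]
{'time': 0.15, 'joint_positions': array([-1.03087731e-01,  8.77776364e-02,  1.37189575e+00, -1.69250280e-05,
        1.68361635e+00, -1.03111915e-01]), 'qvel': array([-0.00020145, -0.0012416 , -0.00343125,  0.00095778, -0.00064008,
        0.00010765]), 'joint_torque': array([ 1.24418581e-03, -3.40636396e+01, -3.02795255e+01,  7.18983379e-02,
        3.04441026e-02, -1.11468453e-04]), 'tool_pos': array([5.49909265e-01, 8.95557088e-06, 4.03782684e-01]), 'ee_rot': array([-3.13990285e+00, -1.57948722e-04,  1.57081849e+00]), 'wrist_force': array([ 0.37761242,  1.09101947, -0.44247085]), 'wrist_torque': array([ 0.00687249, -0.03302062, -0.03379309]), 'finger_force': 0.0, 'width': 0.09378731339367204} <Robot object at 0x7fd205954050>
```

View pics/scene0.png

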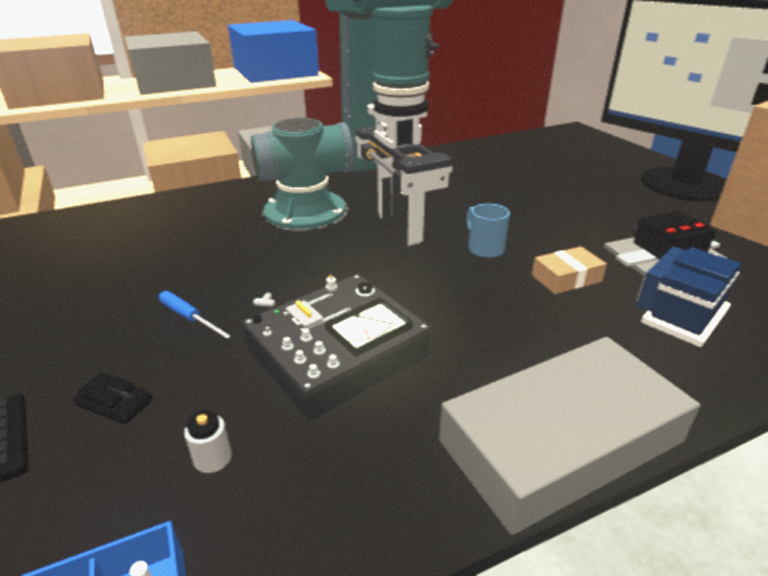

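View pics/wrist0.png

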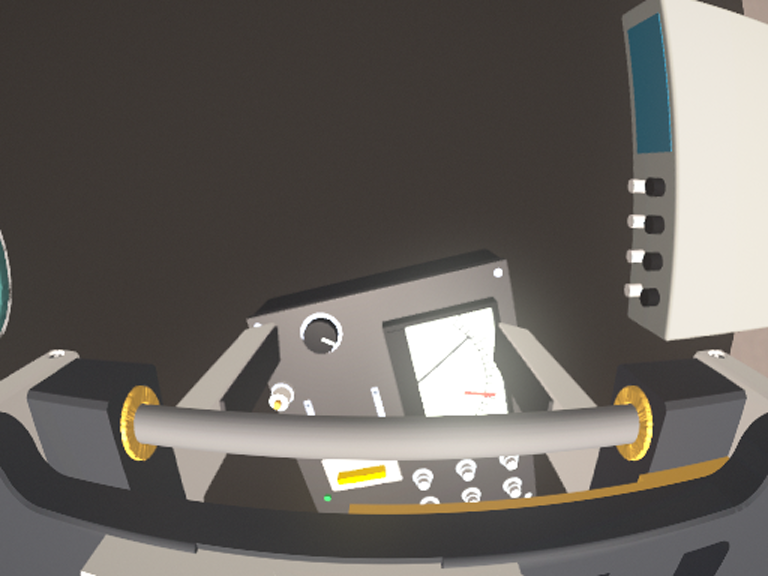

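The pictures show the conditioner yawed about 10° left and the shutter shut (yellow rib at wrist (241,316) native). The needle points left, and the red pointer is to its right at wrist (315,262). Next I'll crop for measurement.

Run:
```python
from h import *
import pickle
S=pickle.load(open("s0.pkl","rb"))
a=S["scene"]["image"][175:280,155:295];b=S["side"]["image"]
cv2.imwrite("pics/sidefull.png",b[:,:,::-1])
z=cv2.resize(S["wrist"]["image"][165:345,150:370],None,fx=3.6,fy=3.3,interpolation=cv2.INTER_CUBIC)
save(S["scene"],"scene_c",(155,175,295,280),5.5)
for n,w in (("scene",0),("side",0),("wrist",1)):
    s=S[n];h=cv2.cvtColor(s["image"],cv2.COLOR_RGB2HSV)
    m=cv2.inRange(h,(22,150,150),(34,255,255))
    k,l,st,c=cv2.connectedComponentsWithStats(m)
    for i in range(1,k):
        if st[i,4]>15: print(n,st[i],c[i].round(1),onz(s,*c[i],.0885,w).round(4))
```

```text
side [290 209  10   9  19] [294.4 213.1] [ 0.5203 -0.1652  0.0885]
wrist [429 267   6  17  44] [431.5 274.5] [ 0.7742 -0.1132  0.0885]
wrist [ 81 268   5  13  34] [ 82.9 274.3] [ 0.3213 -0.1131  0.0885]
wrist [ 86 299   9   8  16] [ 89.6 303.7] [ 0.3193 -0.1599  0.0885]
wrist [225 310  32  13 248] [240.7 316.3] [ 0.5278 -0.1592  0.0885]
```

View pics/sidefull.png

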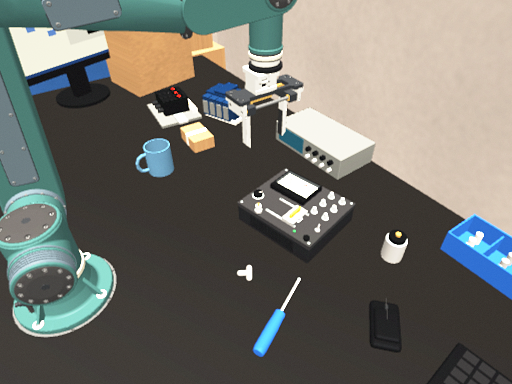

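View pics/scene_c.png

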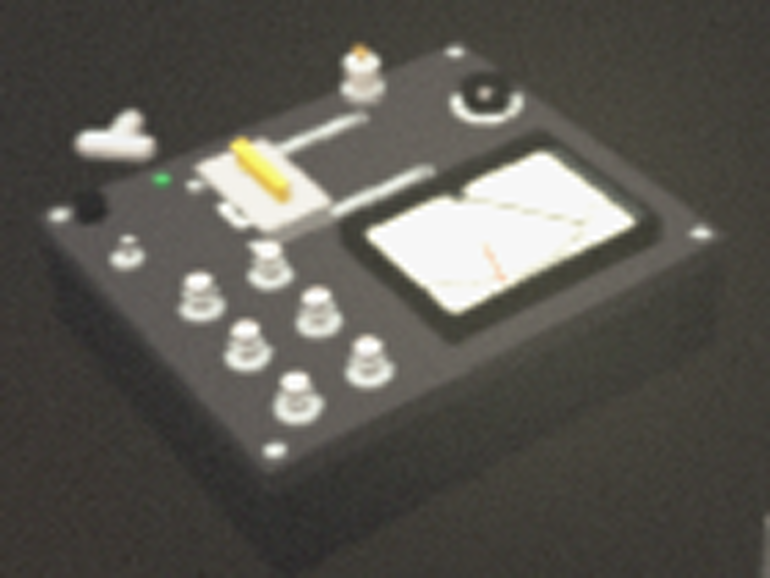

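The crop shows the four panel screws at crop pixels (455,52), (60,215), (703,233) and (275,450). The rib is at (260,170), and the accelerometer stands by the operator-side guide at (362,75).

Run:
```python
from h import *
import pickle
S=pickle.load(open("s0.pkl","rb"));s=S["scene"]
def c(u,v,z): return onz(s,155+(u+.5)/5.5-.5,175+(v+.5)/5.5-.5,z)
P=np.array([c(*p,.072) for p in((455,52),(703,233),(275,450),(60,215))]) # nearL, farL, farR, nearR
C=P.mean(0);ex=(P[1]+P[2]-P[0]-P[3]);yaw=np.arctan2(ex[1],ex[0]);print(P.round(4),C.round(4),np.degrees(yaw))
d=(P[0]+P[1]-P[2]-P[3]);print(np.degrees(np.arctan2(-d[0],d[1])),np.linalg.norm(ex)/2,np.linalg.norm(d)/2)
R=np.array([[np.cos(yaw),-np.sin(yaw)],[np.sin(yaw),np.cos(yaw)]])
def loc(p): return (R.T@(p-C)[:2]*1e3).round(1)
print("rib",loc(c(260,163,.0925)),"knob",loc(c(485,93,.082)),"accel top",loc(c(360,50,.096)),"base",loc(c(362,95,.07)))
print("guides ends",loc(c(365,118,.073)),loc(c(432,170,.073)))
w=S["wrist"]; print("rib wrist",loc(onz(w,240.7,316.3,.0925,True)), loc(onz(w,281/1.5,390/1.5,.09,True)))
```

```text
[[ 0.4536 -0.0372  0.072 ]
 [ 0.6328  0.0059  0.072 ]
 [ 0.6814 -0.2026  0.072 ]
 [ 0.5025 -0.2448  0.072 ]] [ 0.5675 -0.1197  0.072 ] 13.406031875457815
13.184782922629024 0.18407462622273912 0.21370466215199663
rib [-45.6 -30.3] knob [-41.1  88.4] accel top [-90.5  51.5] base [-91.1  51.1]
guides ends [-70.2  39.4] [-16.7  40.5]
rib wrist [-46.8 -26.4] [-86.4  60. ]
```

Request:
{"method": "apply_moves", "body": {"moves": [[[-0.5, -0.05, 0.2, 1.0, 1], [-1, -0.1, 0.4, 2, 1], [-1.5, -0.2, 0.6, 3, 1], [-2, -0.3, 0.8, 4, 1], [-2.5, -0.35, 1, 5, 1], [-3, -0.4, 1, 6, 1], [-3.18, -0.4, 1, 7, 1], [-3.18, -0.4, 1, 7.67, 1], [-3.18, -0.4, 1, 7.67, 1], [-3.18, -0.4, 1, 7.67, 1]]]}}

```text
time: 1.4
tool_pos: [0.53, -0.1588, 0.3545]
ee_rot: [-3.141, 0.0, 0.234]
wrist_force: [-0.2, 0.5, 0.0]
width: 0.0005
finger_force: 0.0
```

Run:
```python
from h import *
import pickle
s=snapshot("wrist");pickle.dump(s,open("w1.pkl","wb"));save(s,"w1",sc=1.5)
o=telemetry.get_obs();print(o["time"],o["tool_pos"],o["ee_rot"],o["wrist_force"],o["width"])
```

```text
1.45 [ 0.52999704 -0.15880028  0.35455105] [-3.14141587e+00  1.60668424e-04  2.33772306e-01] [-0.10888678 -0.78906246  0.94550941] 0.0006090872709776228
```

View pics/w1.png

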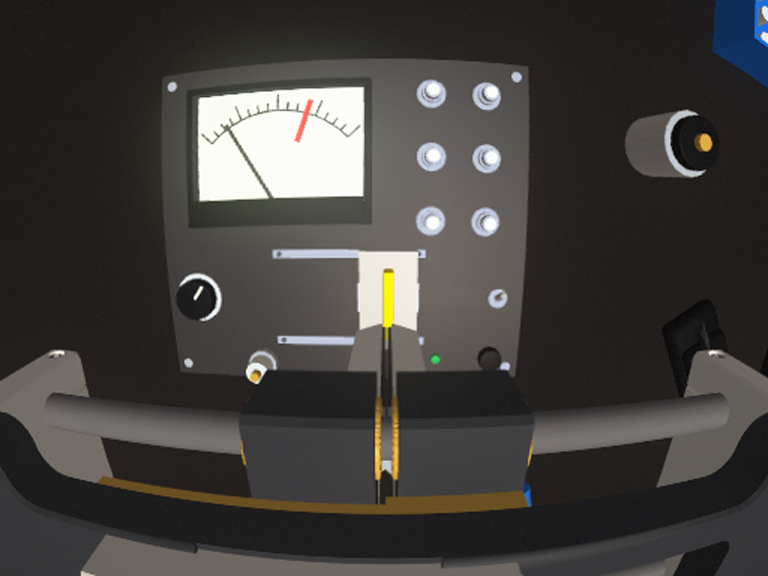

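The view is clear. The screws are at (172,87), (516,76), (188,363) and (503,366). The needle runs from (272,198) to (225,127), the red pointer from (297,140) to (310,101), and the rib lies along x≈388.

```bash
cat >> h.py <<'E'
def rect(s,C,yaw,z=.077,x0=-20,x1=90,y0=-25,y1=95,res=.25):
    """metric top view (local mm): row <-> x descending, col <-> y descending"""
    xs=np.arange(x1,x0,-res);ys=np.arange(y1,y0,-res);Y,X=np.meshgrid(ys,xs)
    W=np.stack([C[0]+(X*np.cos(yaw)-Y*np.sin(yaw))/1e3,C[1]+(X*np.sin(yaw)+Y*np.cos(yaw))/1e3,0*X+z],-1)
    f=s["image"].shape[0]/2/np.tan(np.radians(s["fovy"])/2)
    c=W@np.array(s["R"]).T+np.array(s["t"]);r=np.hypot(c[...,0],c[...,1]);k=f*np.arctan2(r,c[...,2])/r
    return cv2.remap(s["image"],(s["cx"]+k*c[...,0]).astype(np.float32),(s["cy"]+k*c[...,1]).astype(np.float32),cv2.INTER_CUBIC),X,Y
def fit(m,X,Y):
    p=np.stack([X[m],Y[m]],1).astype(np.float32);vx,vy,x,y=cv2.fitLine(p,cv2.DIST_HUBER,0,.01,.01).ravel()
    if vx<0: vx,vy=-vx,-vy
    return np.array([x,y]),np.array([vx,vy]),-np.arctan2(vy,vx),len(p)
E
python3 - <<'E'
from h import *
import pickle
s=pickle.load(open("w1.pkl","rb"))
P=np.array([onz(s,(u+.5)/1.5-.5,(v+.5)/1.5-.5,.0715,True) for u,v in((188,363),(172,87),(516,76),(505,366))])
print(P.round(4))
C=P.mean(0);ex=P[1]+P[2]-P[0]-P[3];d=P[0]+P[1]-P[2]-P[3]
print(C,np.degrees(np.arctan2(ex[1],ex[0])),np.degrees(np.arctan2(-d[0],d[1])),np.linalg.norm(ex)/2,np.linalg.norm(d)/2)
yaw=(np.arctan2(ex[1],ex[0])+np.arctan2(-d[0],d[1]))/2
R=np.array([[np.cos(yaw),-np.sin(yaw)],[np.sin(yaw),np.cos(yaw)]])
def loc(u,v,z): return (R.T@(onz(s,(u+.5)/1.5-.5,(v+.5)/1.5-.5,z,True)-C)[:2]*1e3).round(1)
for n,a in dict(ribtopfar=(388,270,.0925),knob=(199,297,.082),guideFL=(273,254,.073),guideFR=(426,254,.073),guideNL=(278,340,.073),plateFL=(360,252,.0805),plateFR=(418,252,.0805),toggle=(498,298,.08),acc=(255,372,.096)).items(): print(n,loc(*a))
im,X,Y=rect(s,C,yaw)
h=cv2.cvtColor(im,cv2.COLOR_RGB2HSV)
red=(h[...,1]>110)&((h[...,0]<10)|(h[...,0]>170))&(h[...,2]>100)
a=fit(red,X,Y);print("red",a)
cv2.imwrite("pics/rect1.png",im[:,:,::-1])
np.savez("pose.npz",C=C,yaw=yaw)
E
```

```text
[[ 0.4498 -0.037   0.0715]
 [ 0.6293  0.005   0.0715]
 [ 0.6793 -0.2034  0.0715]
 [ 0.4998 -0.246   0.0715]]
[ 0.56456577 -0.12035405  0.0715    ] 13.259335423661483 13.477354490263183 0.1844232803274309 0.2145786962845381
ribtopfar [-23.9 -30. ]
knob [-42.5  88. ]
guideFL [-17.6  39.9]
guideFR [-18.  -52.7]
guideNL [-73.   40.1]
plateFL [-15.6 -13.8]
plateFR [-15.6 -47.4]
toggle [-43.4 -96.7]
acc [-85.6  50.3]
red (array([61.905956, 18.867344], dtype=float32), array([ 0.9488478 , -0.31573394], dtype=float32), np.float32(0.32123005), 1096)
```

View pics/rect1.png

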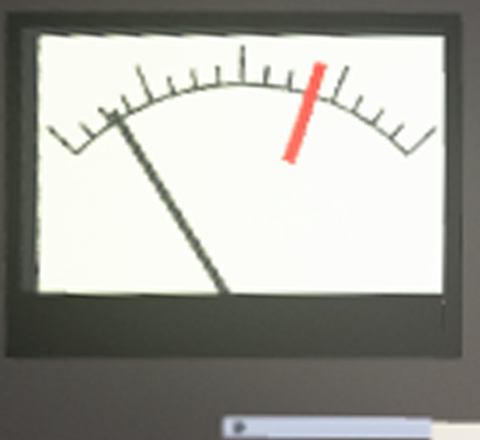

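Needle ≈ -0.57, pointer ≈ 0.32, so about 44 mm of rim to roll rightwards. First I'll open the shutter.

Request:
{"method": "apply_moves", "body": {"moves": [[[-0.06, 0.3, 0.3, 0, 1], [-0.06, 0.54, 0.7, 0, 1], [-0.06, 0.54, 1.1, 0, 1], [-0.06, 0.54, 1.4, 0, 1], [-0.06, 0.54, 1.4, 0, 1]]]}}

```text
time: 2.08
tool_pos: [0.5328, -0.1861, 0.2821]
ee_rot: [-3.139, 0.004, 0.232]
wrist_force: [0.5, 0.1, -0.4]
width: 0.0006
finger_force: 0.0
```

Request:
{"method": "apply_moves", "body": {"moves": [[[0, -0.2, 0, 0, 1], [0, -0.35, 0, 0, 1], [0, -0.5, 0, 0, 1], [0, -0.65, 0, 0, 1], [0, -0.8, 0, 0, 1], [0, -0.92, 0, 0, 1], [0, -1.02, 0, 0, 1], [0, -1.1, 0, 0, 1], [0, -1.1, 0, 0, 1]]]}}

```text
time: 3.2
tool_pos: [0.5208, -0.1321, 0.2854]
ee_rot: [3.141, -0.001, 0.232]
wrist_force: [0.6, -0.8, 5.9]
width: 0.0005
finger_force: 2.0
```

```bash
cat > look.py <<'E'
from h import *
import sys
p=np.load("pose.npz");C,yaw=p["C"],float(p["yaw"])
R=np.array([[np.cos(yaw),-np.sin(yaw)],[np.sin(yaw),np.cos(yaw)]])
o=telemetry.get_obs();t=o["tool_pos"]
print("t",o["time"],"tool loc",(R.T@(t-C)[:2]*1e3).round(1),"tip above panel mm",round((t[2]-.199-.07)*1e3,2),"yaw",o["ee_rot"][2].round(3),"F loc",(R.T@o["wrist_force"][:2]).round(1),o["wrist_force"][2].round(1))
s=snapshot("wrist")
if len(sys.argv)>1: save(s,sys.argv[1],sc=1.5)
h=cv2.cvtColor(s["image"],cv2.COLOR_RGB2HSV);m=cv2.inRange(h,(22,150,150),(34,255,255));m[240:]=0
if m.sum():
    v,u=np.nonzero(m);k=v<v.min()+4
    print("rib far end loc",(R.T@(onz(s,u[k].mean(),v[k].mean(),.0925,True)-C)[:2]*1e3).round(1))
im,X,Y=rect(s,C,yaw);h=cv2.cvtColor(im,cv2.COLOR_RGB2HSV)
red=(h[...,1]>110)&((h[...,0]<10)|(h[...,0]>170))&(h[...,2]>100)
blk=(h[...,2]<150)&(X>22)&(X<52)&(Y>-8)&(Y<78)&~cv2.dilate(red.astype(np.uint8),np.ones((9,9))).astype(bool)
k,l,st,_=cv2.connectedComponentsWithStats(blk.astype(np.uint8))
blk=l==1+np.argmax(st[1:,4]) if k>1 else blk
for n,mm in(("red",red),("needle",blk)):
    q,d,a,N=fit(mm,X,Y);print(n,a.round(4),N,"y at x=43:",(q[1]+d[1]/d[0]*(43-q[0])).round(2),"y at x=9:",(q[1]+d[1]/d[0]*(9-q[0])).round(2),"span",np.ptp(X[mm]))
E
python3 look.py w2
```

```text
t 3.2 tool loc [-45.3  -1.3] tip above panel mm 16.43 yaw 0.232 F loc [ 0.4 -0.9] 5.9
rib far end loc [-26.1  10.8]
red 0.3234 1292 y at x=43: 25.02 y at x=9: 36.41 span 25.5
needle -0.5564 1256 y at x=43: 54.9 y at x=9: 33.76 span 29.5
```

View pics/w2.png

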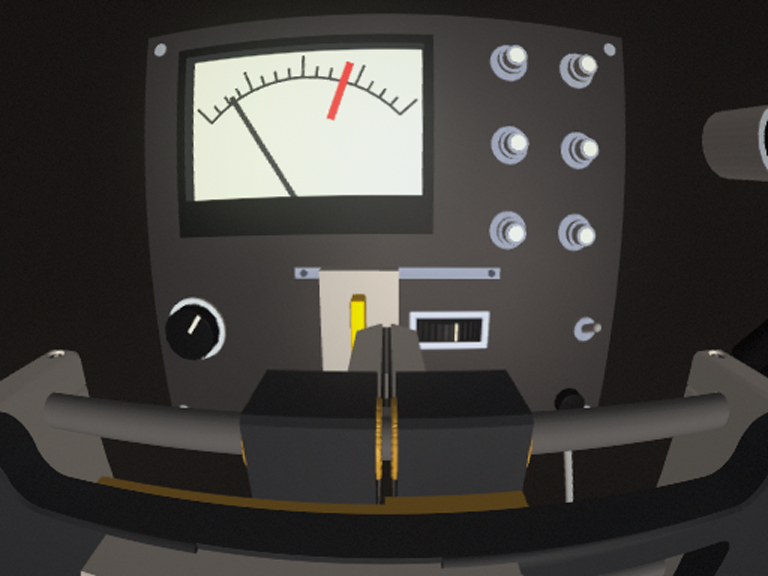

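The shutter is about 41 mm open, with the slot and wheel visible at (450,330). I'll push about 7–8 mm more.

Request:
{"method": "apply_moves", "body": {"moves": [[[0, -0.06, 0, 0, 1], [0, -0.1, 0, 0, 1], [0, -0.13, 0, 0, 1], [0, -0.15, 0, 0, 1], [0, -0.16, 0, 0, 1], [0, -0.16, 0, 0, 1]]]}}

```text
time: 4.0
tool_pos: [0.5191, -0.1249, 0.2854]
ee_rot: [3.14, -0.001, 0.232]
wrist_force: [0.9, -1.1, 5.9]
width: 0.0006
finger_force: 2.6
```

```bash
python3 look.py
```

```text
t 4.0 tool loc [-45.3   6.1] tip above panel mm 16.39 yaw 0.232 F loc [ 0.6 -1.3] 5.9
rib far end loc [-26.1  18. ]
red 0.3197 1271 y at x=43: 24.76 y at x=9: 36.01 span 25.25
needle -0.5562 1238 y at x=43: 54.88 y at x=9: 33.74 span 29.5
```

Request:
{"method": "apply_moves", "body": {"moves": [[[0, -0.02, 0, 0, 1], [0, -0.04, 0, 0, 1], [0, -0.05, 0, 0, 1], [0, -0.05, 0, 0, 1]]]}}

```text
time: 4.55
tool_pos: [0.5187, -0.1237, 0.2855]
ee_rot: [3.136, -0.002, 0.231]
wrist_force: [2.4, -7.2, 4.3]
width: 0.0005
finger_force: 4.0
```

```bash
python3 look.py
```

```text
t 4.55 tool loc [-45.4   7.3] tip above panel mm 16.53 yaw 0.231 F loc [ 0.6 -7.6] 4.3
rib far end loc [-26.1  18. ]
red 0.318 1277 y at x=43: 24.7 y at x=9: 35.89 span 25.5
needle -0.5574 1232 y at x=43: 54.89 y at x=9: 33.69 span 29.5
```

Request:
{"method": "apply_moves", "body": {"moves": [[[0, 0.1, 0, 0, 1], [0, 0.3, 0, 0, 1], [0, 0.5, 0, 0, 1], [0, 0.64, 0, 0, 1], [0, 0.64, 0.07, 0, 1], [0, 0.64, 0.14, 0, 1], [0, 0.64, 0.14, 0, 1], [0, 0.64, 0.14, 0, 1]]]}}

```text
time: 5.6
tool_pos: [0.5256, -0.1531, 0.2777]
ee_rot: [-3.142, -0.0, 0.232]
wrist_force: [-0.1, 0.4, -0.4]
width: 0.0004
finger_force: 0.0
```

```bash
python3 look.py
```

```text
t 5.6 tool loc [-45.5 -22.9] tip above panel mm 8.73 yaw 0.232 F loc [-0.   0.4] -0.4
rib far end loc [-25.9  18. ]
red 0.3207 1340 y at x=43: 25.47 y at x=9: 36.77 span 25.5
needle -0.5586 1321 y at x=43: 55.05 y at x=9: 33.8 span 29.5
```

Request:
{"method": "apply_moves", "body": {"moves": [[[0, 0, 0.03, 0, 1], [0, 0, 0.05, 0, 1], [0, 0, 0.05, 0, 1], [0, 0, 0.05, 0, 1]]]}}

```text
time: 6.15
tool_pos: [0.5256, -0.1534, 0.2752]
ee_rot: [3.142, -0.0, 0.232]
wrist_force: [0.6, 0.1, 0.8]
width: 0.0006
finger_force: 0.0
```

Request:
{"method": "apply_moves", "body": {"moves": [[[0, 0, 0.01, 0, 1], [0, 0, 0.01, 0, 1], [0, 0, 0.01, 0, 1]]]}}

```text
time: 6.52
tool_pos: [0.5256, -0.1534, 0.2747]
ee_rot: [3.142, -0.0, 0.232]
wrist_force: [-0.8, 0.5, 0.9]
width: 0.0003
finger_force: 0.0
```

Request:
{"method": "apply_moves", "body": {"moves": [[[0, 0, 0.01, 0, 1], [0, 0, 0.01, 0, 1], [0, 0, 0.01, 0, 1]]]}}

```text
time: 6.9
tool_pos: [0.5256, -0.1534, 0.2742]
ee_rot: [3.142, -0.0, 0.232]
wrist_force: [0.0, -0.2, 0.0]
width: 0.0008
finger_force: 0.0
```

Request:
{"method": "apply_moves", "body": {"moves": [[[0, 0, 0.01, 0, 1], [0, 0, 0.01, 0, 1], [0, 0, 0.01, 0, 1]]]}}

```text
time: 7.28
tool_pos: [0.5256, -0.1534, 0.2737]
ee_rot: [3.142, -0.0, 0.232]
wrist_force: [0.8, -0.3, -0.7]
width: 0.0006
finger_force: 0.0
```

Request:
{"method": "apply_moves", "body": {"moves": [[[0, 0, 0.01, 0, 1], [0, 0, 0.01, 0, 1], [0, 0, 0.01, 0, 1]]]}}

```text
time: 7.65
tool_pos: [0.5256, -0.1534, 0.2733]
ee_rot: [3.142, -0.0, 0.232]
wrist_force: [-1.1, 0.1, 0.7]
width: 0.001
finger_force: 0.1
```

Request:
{"method": "apply_moves", "body": {"moves": [[[0, 0, 0.01, 0, 1], [0, 0, 0.01, 0, 1], [0, 0, 0.01, 0, 1]]]}}

```text
time: 8.02
tool_pos: [0.5256, -0.1534, 0.273]
ee_rot: [3.141, -0.0, 0.232]
wrist_force: [-0.5, 0.1, 2.6]
width: 0.0001
finger_force: 1.3
```

Request:
{"method": "apply_moves", "body": {"moves": [[[0, 0, 0.004, 0, 1], [0, 0.02, 0.004, 0, 1], [0, 0.04, 0.004, 0, 1], [0, 0.06, 0.004, 0, 1], [0, 0.06, 0.004, 0, 1]]]}}

```text
time: 8.65
tool_pos: [0.5263, -0.1559, 0.2734]
ee_rot: [-3.141, -0.001, 0.232]
wrist_force: [-2.2, 3.1, 6.5]
width: 0.0006
finger_force: 3.5
```

```bash
python3 look.py
```

```text
t 8.65 tool loc [-45.5 -25.8] tip above panel mm 4.37 yaw 0.232 F loc [-1.4  3.5] 6.5
rib far end loc [-26.2  18. ]
red 0.3207 1360 y at x=43: 25.54 y at x=9: 36.84 span 25.5
needle -0.5094 1321 y at x=43: 53.03 y at x=9: 34.04 span 29.5
```

Request:
{"method": "apply_moves", "body": {"moves": [[[0, 0.03, -0.003, 0, 1], [0, 0.06, -0.005, 0, 1], [0, 0.09, -0.007, 0, 1], [0, 0.1, -0.008, 0, 1]]]}}

```text
time: 9.2
tool_pos: [0.5275, -0.1611, 0.2738]
ee_rot: [-3.141, -0.001, 0.232]
wrist_force: [-2.4, 1.7, 6.9]
width: 0.0006
finger_force: 3.2
```

Request:
{"method": "apply_moves", "body": {"moves": [[[0, 0.03, -0.002, 0, 1], [0, 0.06, -0.004, 0, 1], [0, 0.08, -0.006, 0, 1], [0, 0.08, -0.006, 0, 1]]]}}

```text
time: 9.7
tool_pos: [0.5285, -0.1651, 0.2736]
ee_rot: [3.141, -0.001, 0.232]
wrist_force: [-1.0, 1.4, 5.4]
width: 0.0005
finger_force: 2.5
```

```bash
python3 look.py
```

```text
t 9.7 tool loc [-45.5 -35.2] tip above panel mm 4.61 yaw 0.232 F loc [-0.6  1.6] 5.4
rib far end loc [-26.2  17.9]
red 0.3219 1389 y at x=43: 25.75 y at x=9: 37.09 span 25.5
needle -0.3053 1212 y at x=43: 45.38 y at x=9: 34.66 span 29.5
```

Request:
{"method": "apply_moves", "body": {"moves": [[[0, 0, -0.05, 0, 1], [0, -0.1, -0.06, 0, 1], [0, -0.26, -0.06, 0, 1], [0, -0.26, -0.06, 0, 1], [0, -0.26, -0.03, 0, 1], [0, -0.26, -0.01, 0, 1], [0, -0.26, -0.003, 0, 1], [0, -0.26, -0.003, 0, 1]]]}}

```text
time: 10.75
tool_pos: [0.5254, -0.1525, 0.2736]
ee_rot: [3.142, -0.0, 0.232]
wrist_force: [-1.2, 0.8, 1.5]
width: 0.0002
finger_force: 0.9
```

Request:
{"method": "apply_moves", "body": {"moves": [[[0, 0.03, -0.001, 0, 1], [0, 0.06, -0.002, 0, 1], [0, 0.09, -0.003, 0, 1], [0, 0.1, -0.004, 0, 1]]]}}

```text
time: 11.25
tool_pos: [0.5266, -0.1574, 0.2744]
ee_rot: [3.141, -0.0, 0.232]
wrist_force: [-1.3, 2.1, 4.9]
width: 0.0006
finger_force: 2.7
```

```bash
python3 look.py
```

```text
t 11.25 tool loc [-45.5 -27.3] tip above panel mm 5.41 yaw 0.232 F loc [-0.8  2.3] 4.9
rib far end loc [-26.  18.]
red 0.3218 1359 y at x=43: 25.58 y at x=9: 36.92 span 25.5
needle -0.2026 1183 y at x=43: 41.86 y at x=9: 34.87 span 29.5
```

Request:
{"method": "apply_moves", "body": {"moves": [[[0, 0.03, -0.002, 0, 1], [0, 0.06, -0.004, 0, 1], [0, 0.09, -0.006, 0, 1], [0, 0.1, -0.006, 0, 1]]]}}

```text
time: 11.8
tool_pos: [0.5278, -0.1624, 0.2746]
ee_rot: [3.141, -0.001, 0.232]
wrist_force: [-1.7, 1.6, 4.8]
width: 0.0006
finger_force: 2.6
```

Request:
{"method": "apply_moves", "body": {"moves": [[[0, 0.03, -0.001, 0, 1], [0, 0.06, -0.003, 0, 1], [0, 0.08, -0.004, 0, 1], [0, 0.08, -0.004, 0, 1]]]}}

```text
time: 12.3
tool_pos: [0.5287, -0.1663, 0.2742]
ee_rot: [3.141, -0.0, 0.232]
wrist_force: [-0.3, -0.8, 4.1]
width: 0.0006
finger_force: 2.1
```

Request:
{"method": "apply_moves", "body": {"moves": [[[0, 0, -0.05, 0, 1], [0, -0.1, -0.06, 0, 1], [0, -0.28, -0.06, 0, 1], [0, -0.28, -0.06, 0, 1], [0, -0.28, -0.03, 0, 1], [0, -0.28, -0.01, 0, 1], [0, -0.28, -0.002, 0, 1], [0, -0.28, -0.002, 0, 1]]]}}

```text
time: 13.3
tool_pos: [0.5254, -0.1525, 0.2744]
ee_rot: [3.142, -0.0, 0.232]
wrist_force: [-0.9, 0.4, 2.8]
width: 0.0004
finger_force: 0.9
```

```bash
python3 look.py
```

```text
t 13.3 tool loc [-45.6 -22.2] tip above panel mm 5.38 yaw 0.232 F loc [-0.8  0.6] 2.8
rib far end loc [-26.   17.9]
red 0.3237 1346 y at x=43: 25.53 y at x=9: 36.93 span 25.25
needle -0.0198 1127 y at x=43: 35.89 y at x=9: 35.22 span 29.5
```

Request:
{"method": "apply_moves", "body": {"moves": [[[0, 0.03, -0.001, 0, 1], [0, 0.06, -0.002, 0, 1], [0, 0.09, -0.003, 0, 1], [0, 0.1, -0.003, 0, 1]]]}}

```text
time: 13.85
tool_pos: [0.5266, -0.1574, 0.2752]
ee_rot: [3.141, -0.0, 0.232]
wrist_force: [-2.1, 1.2, 5.6]
width: 0.0004
finger_force: 2.8
```

Request:
{"method": "apply_moves", "body": {"moves": [[[0, 0.03, 0.001, 0, 1], [0, 0.06, 0.002, 0, 1], [0, 0.09, 0.003, 0, 1], [0, 0.12, 0.005, 0, 1], [0, 0.14, 0.006, 0, 1], [0, 0.14, 0.006, 0, 1]]]}}

```text
time: 14.6
tool_pos: [0.5283, -0.1646, 0.2751]
ee_rot: [3.14, -0.001, 0.232]
wrist_force: [-1.8, 0.4, 6.2]
width: 0.0006
finger_force: 2.6
```

```bash
python3 look.py
```

```text
t 14.6 tool loc [-45.5 -34.7] tip above panel mm 6.06 yaw 0.232 F loc [-1.7  0.8] 6.2
rib far end loc [-26.  18.]
red 0.3265 1406 y at x=43: 25.87 y at x=9: 37.38 span 25.25
needle 0.2214 1108 y at x=43: 28.03 y at x=9: 35.68 span 29.5
```

Request:
{"method": "apply_moves", "body": {"moves": [[[0, 0, -0.05, 0, 1], [0, -0.1, -0.06, 0, 1], [0, -0.2, -0.06, 0, 1], [0, -0.2, -0.06, 0, 1], [0, -0.2, -0.03, 0, 1], [0, -0.2, -0.01, 0, 1], [0, -0.2, -0.002, 0, 1], [0, -0.2, -0.002, 0, 1]]]}}

```text
time: 15.65
tool_pos: [0.5259, -0.1543, 0.275]
ee_rot: [3.141, -0.001, 0.232]
wrist_force: [-1.8, 0.8, 5.1]
width: 0.0007
finger_force: 2.6
```

Request:
{"method": "apply_moves", "body": {"moves": [[[0, 0.02, 0, 0, 1], [0, 0.04, 0, 0, 1], [0, 0.06, 0, 0, 1], [0, 0.07, 0, 0, 1], [0, 0.07, 0, 0, 1]]]}}

```text
time: 16.27
tool_pos: [0.5266, -0.1577, 0.2754]
ee_rot: [3.141, -0.001, 0.232]
wrist_force: [-3.0, 2.5, 6.6]
width: 0.0001
finger_force: 3.4
```

```bash
python3 look.py
```

```text
t 16.275 tool loc [-45.5 -27.5] tip above panel mm 6.4 yaw 0.232 F loc [-2.3  3.1] 6.6
rib far end loc [-26.1  17.9]
red 0.3227 1393 y at x=43: 25.62 y at x=9: 36.99 span 25.75
needle 0.2951 1036 y at x=43: 25.65 y at x=9: 35.99 span 26.25
```

Request:
{"method": "apply_moves", "body": {"moves": [[[0, 0, -0.03, 0, 1], [0, 0, -0.1, 0, 1], [0, 0, -0.2, 0, 1], [0, 0, -0.2, 0, 1]]]}}

```text
time: 16.82
tool_pos: [0.5268, -0.1579, 0.2846]
ee_rot: [3.141, -0.001, 0.232]
wrist_force: [0.5, -0.7, -0.4]
width: 0.0003
finger_force: 0.0
```

```bash
python3 look.py
cat > cmp.py <<'E'
from h import *
import sys
p=np.load("pose.npz");C,yaw=p["C"],float(p["yaw"])
s=snapshot("wrist");im,X,Y=rect(s,C,yaw,x0=5,x1=85,y0=0,y1=60,res=.1)
cv2.imwrite(f"pics/{sys.argv[1]}.png",cv2.resize(im,None,fx=.95,fy=.7)[:,:,::-1])
h=im.astype(int);red=(h[...,0]-h[...,1]>50);dark=h.max(2)<130
for x in range(24,76,3):
    i=int((85-x)/.1);r=Y[i][red[i]];d=Y[i][dark[i]&(abs(Y[i]-(35.2-.32*(x-11)))<6)]
    print(x,"red",(r.min().round(1),r.max().round(1),len(r)) if len(r) else None,"dark",(d.min().round(1),d.max().round(1),len(d)) if len(d) else None)
E
python3 cmp.py n1
```

```text
t 16.825 tool loc [-45.4 -27.8] tip above panel mm 15.56 yaw 0.232 F loc [ 0.3 -0.8] -0.4
rib far end loc [-26.   18.1]
red 0.323 1396 y at x=43: 25.59 y at x=9: 36.97 span 25.5
needle 0.2984 1021 y at x=43: 25.64 y at x=9: 36.09 span 26.25
24 red None dark (np.float64(30.6), np.float64(32.5), 20)
27 red None dark (np.float64(29.5), np.float64(31.7), 23)
30 red None dark (np.float64(28.6), np.float64(30.7), 22)
33 red None dark (np.float64(27.6), np.float64(29.7), 22)
36 red None dark (np.float64(26.6), np.float64(28.8), 23)
39 red None dark (np.float64(25.7), np.float64(27.9), 23)
42 red None dark (np.float64(25.0), np.float64(26.9), 20)
45 red None dark (np.float64(24.1), np.float64(26.1), 21)
48 red None dark (np.float64(23.2), np.float64(25.3), 22)
51 red (np.float64(21.1), np.float64(24.7), 37) dark None
54 red (np.float64(20.1), np.float64(23.6), 36) dark None
57 red (np.float64(18.9), np.float64(22.7), 39) dark None
60 red (np.float64(18.1), np.float64(21.6), 36) dark None
63 red (np.float64(17.0), np.float64(20.9), 40) dark None
66 red (np.float64(15.9), np.float64(19.8), 40) dark (np.float64(11.7), np.float64(11.7), 1)
69 red (np.float64(15.0), np.float64(18.8), 39) dark (np.float64(22.5), np.float64(22.6), 2)
72 red (np.float64(13.9), np.float64(17.7), 39) dark None
75 red (np.float64(14.9), np.float64(16.6), 18) dark None
```

View pics/n1.png

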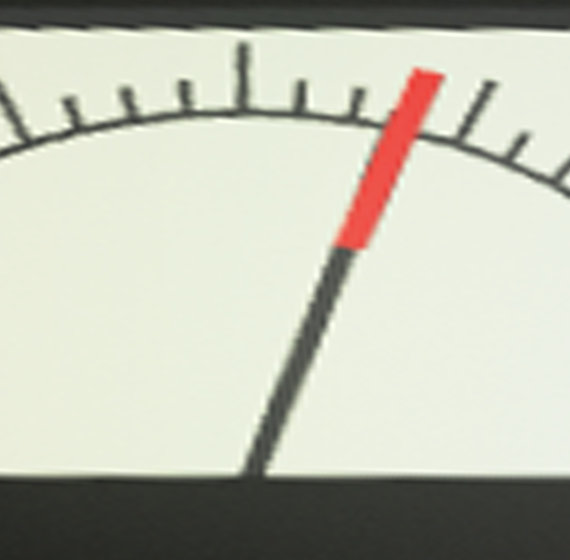

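The needle lies just left of the red pointer. The directions are 0.298 and 0.323, so about 1.2 mm of rim remains once the pointer's height parallax is allowed for.

Request:
{"method": "apply_moves", "body": {"moves": [[[0, 0, 0.12, 0, 1], [0, 0, 0.18, 0, 1], [0, 0, 0.197, 0, 1], [0, 0.02, 0.197, 0, 1], [0, 0.03, 0.197, 0, 1], [0, 0.03, 0.197, 0, 1]]]}}

```text
time: 17.68
tool_pos: [0.5268, -0.1591, 0.2755]
ee_rot: [-3.142, 0.0, 0.232]
wrist_force: [-2.9, 2.1, 6.3]
width: 0.0004
finger_force: 3.4
```

```bash
python3 look.py
```

```text
t 17.675 tool loc [-45.7 -29. ] tip above panel mm 6.49 yaw 0.232 F loc [-2.3  2.7] 6.3
rib far end loc [-25.9  17.9]
red 0.3179 1437 y at x=43: 25.45 y at x=9: 36.64 span 25.75
needle 0.3255 1038 y at x=43: 24.68 y at x=9: 36.15 span 26.0
```

Request:
{"method": "apply_moves", "body": {"moves": [[[0, 0, -0.03, 0, 1], [0, 0, -0.1, 0, 1], [0, 0, -0.3, 0, 1], [0, 0, -0.6, 0, 1], [0, 0, -0.6, 0, 1]]]}}

```text
time: 18.35
tool_pos: [0.5275, -0.1594, 0.3067]
ee_rot: [3.139, -0.004, 0.232]
wrist_force: [0.5, -0.4, -0.3]
width: 0.0006
finger_force: 0.0
```

```bash
python3 look.py|tail -2;python3 look.py|tail -2;python3 look.py|tail -2; python3 cmp.py n2 | sed -n '2,17p'
python3 - <<'E'
from h import *
import pickle
for n in("scene","side"):
    s=snapshot(n);pickle.dump(s,open(n+"2.pkl","wb"))
    if n=="scene": save(s,"sc2",(212,195,285,240),9)
E
```

```text
red 0.3134 1349 y at x=43: 25.19 y at x=9: 36.21 span 25.75
needle 0.3286 988 y at x=43: 24.61 y at x=9: 36.2 span 26.0
red 0.3166 1352 y at x=43: 25.25 y at x=9: 36.39 span 25.5
needle 0.3279 995 y at x=43: 24.62 y at x=9: 36.18 span 26.0
red 0.316 1358 y at x=43: 25.25 y at x=9: 36.37 span 25.5
needle 0.324 999 y at x=43: 24.64 y at x=9: 36.06 span 26.0
27 red None dark (np.float64(29.0), np.float64(31.1), 22)
30 red None dark (np.float64(28.0), np.float64(30.0), 21)
33 red None dark (np.float64(27.1), np.float64(28.9), 19)
36 red None dark (np.float64(25.9), np.float64(27.8), 20)
39 red None dark (np.float64(24.9), np.float64(26.9), 21)
42 red None dark (np.float64(24.1), np.float64(26.0), 20)
45 red None dark (np.float64(23.1), np.float64(25.1), 21)
48 red None dark (np.float64(21.9), np.float64(24.1), 23)
51 red (np.float64(20.9), np.float64(24.6), 38) dark None
54 red (np.float64(20.0), np.float64(23.5), 36) dark None
57 red (np.float64(18.9), np.float64(22.5), 37) dark None
60 red (np.float64(18.0), np.float64(21.6), 37) dark None
63 red (np.float64(16.8), np.float64(20.5), 38) dark None
66 red (np.float64(15.8), np.float64(19.6), 39) dark (np.float64(11.7), np.float64(15.6), 4)
69 red (np.float64(15.1), np.float64(18.7), 37) dark (np.float64(22.4), np.float64(22.6), 3)
72 red (np.float64(13.9), np.float64(17.5), 37) dark None
```

View pics/sc2.png

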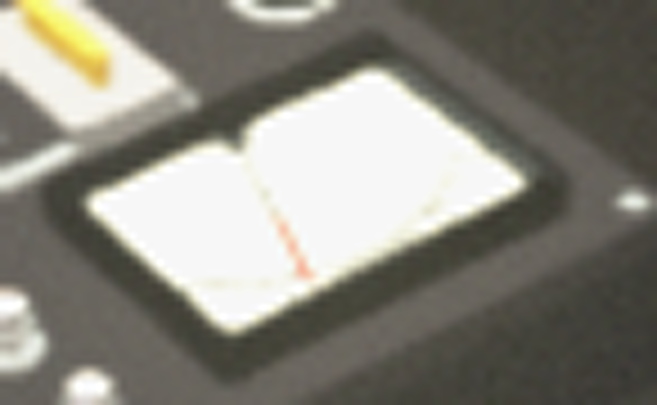

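The scene crop shows the needle leading straight into the red pointer. I'll put the wrist camera over the pointer to remove parallax and measure precisely.

Request:
{"method": "apply_moves", "body": {"moves": [[[0.2, -0.3, 0, 0, 1], [0.4, -0.6, 0, 0, 1], [0.6, -0.9, 0, 0, 1], [0.64, -0.98, 0, 0, 1], [0.64, -0.98, 0, 0, 1], [0.64, -0.98, 0, 0, 1]]]}}

```text
time: 19.4
tool_pos: [0.5468, -0.1044, 0.3043]
ee_rot: [3.141, 0.0, 0.232]
wrist_force: [0.1, -0.5, 0.7]
width: 0.0004
finger_force: 0.0
```

```bash
for i in 1 2 3; do python3 look.py|tail -2; done; python3 cmp.py n3 | sed -n '2,17p'
python3 -c "
from h import *
s=snapshot('wrist');print(-np.array(s['R']).T@np.array(s['t']))
p=np.load('pose.npz');C,y=p['C'],float(p['yaw']);c=-np.array(s['R']).T@np.array(s['t'])-C;print(c[0]*np.cos(y)+c[1]*np.sin(y),-c[0]*np.sin(y)+c[1]*np.cos(y))"
```

```text
red 0.3224 1141 y at x=43: 24.43 y at x=9: 35.79 span 25.5
needle 0.3234 859 y at x=43: 24.38 y at x=9: 35.77 span 25.75
red 0.3217 1141 y at x=43: 24.42 y at x=9: 35.75 span 25.5
needle 0.3223 860 y at x=43: 24.4 y at x=9: 35.75 span 25.75
red 0.3226 1138 y at x=43: 24.45 y at x=9: 35.81 span 25.25
needle 0.3238 856 y at x=43: 24.38 y at x=9: 35.79 span 25.75
27 red None dark (np.float64(28.7), np.float64(30.7), 21)
30 red None dark (np.float64(27.9), np.float64(29.7), 19)
33 red None dark (np.float64(27.0), np.float64(28.6), 17)
36 red None dark (np.float64(25.9), np.float64(27.7), 19)
39 red None dark (np.float64(24.9), np.float64(26.5), 17)
42 red None dark (np.float64(23.9), np.float64(25.6), 18)
45 red None dark (np.float64(23.0), np.float64(24.6), 17)
48 red None dark (np.float64(22.1), np.float64(23.5), 15)
51 red (np.float64(20.1), np.float64(23.5), 35) dark None
54 red (np.float64(19.0), np.float64(22.3), 34) dark None
57 red (np.float64(18.0), np.float64(21.4), 35) dark None
60 red (np.float64(17.0), np.float64(20.4), 35) dark None
63 red (np.float64(15.9), np.float64(19.4), 36) dark None
66 red (np.float64(14.8), np.float64(18.5), 38) dark (np.float64(11.7), np.float64(11.8), 2)
69 red (np.float64(14.2), np.float64(17.5), 34) dark None
72 red (np.float64(13.1), np.float64(16.4), 34) dark None
[ 0.61166086 -0.08889346  0.2853204 ]
0.05309300378868739 0.019719255424351118
```

The pointer and needle agree to about 0.001 rad with no parallax. Now I'll shut the shutter from the rib's left side.

Request:
{"method": "apply_moves", "body": {"moves": [[[-0.2, -0.2, 0, 0, 1], [-0.4, -0.4, 0, 0, 1], [-0.64, -0.42, 0, 0, 1], [-0.64, -0.42, 0, 0, 1], [-0.64, -0.42, 0.2, 0, 1], [-0.64, -0.42, 0.37, 0, 1], [-0.64, -0.42, 0.37, 0, 1]]]}}

```text
time: 20.52
tool_pos: [0.5107, -0.0911, 0.2841]
ee_rot: [-3.14, 0.003, 0.232]
wrist_force: [0.6, -0.0, 0.6]
width: 0.0004
finger_force: 0.0
```

Request:
{"method": "apply_moves", "body": {"moves": [[[0, 0.1, 0, 0, 1], [0, 0.25, 0, 0, 1], [0, 0.4, 0, 0, 1], [0, 0.55, 0, 0, 1], [0, 0.7, 0, 0, 1], [0, 0.85, 0, 0, 1], [0, 0.98, 0, 0, 1], [0, 1.06, 0, 0, 1], [0, 1.06, 0, 0, 1]]]}}

```text
time: 21.65
tool_pos: [0.5231, -0.1431, 0.2858]
ee_rot: [3.141, 0.0, 0.232]
wrist_force: [0.0, 0.2, -0.2]
width: 0.0004
finger_force: 0.1
```

```bash
python3 look.py
```

```text
t 21.65 tool loc [-45.6 -12.6] tip above panel mm 16.8 yaw 0.232 F loc [0.1 0.2] -0.2
rib far end loc [-26.2 -24.2]
red 0.3196 1335 y at x=43: 25.14 y at x=9: 36.39 span 25.75
needle 0.3249 984 y at x=43: 24.59 y at x=9: 36.05 span 26.0
```

Rib at -24.2 and shut is -30, so about 6 mm to go plus a light press on the stop.

Request:
{"method": "apply_moves", "body": {"moves": [[[0, 0.05, 0, 0, 1], [0, 0.09, 0, 0, 1], [0, 0.12, 0, 0, 1], [0, 0.14, 0, 0, 1], [0, 0.15, 0, 0, 1], [0, 0.15, 0, 0, 1]]]}}

```text
time: 22.45
tool_pos: [0.5246, -0.1494, 0.2855]
ee_rot: [-3.14, 0.001, 0.232]
wrist_force: [-1.8, 4.2, 1.5]
width: 0.0006
finger_force: 2.1
```

```bash
python3 look.py
```

```text
t 22.45 tool loc [-45.6 -19. ] tip above panel mm 16.48 yaw 0.232 F loc [-0.8  4.5] 1.5
rib far end loc [-26.2 -30. ]
red 0.3212 1368 y at x=43: 25.26 y at x=9: 36.58 span 25.75
needle 0.3221 1004 y at x=43: 24.65 y at x=9: 35.99 span 26.0
```

Request:
{"method": "apply_moves", "body": {"moves": [[[0, 0.02, 0, 0, 1], [0, 0.02, 0, 0, 1], [0, 0.02, 0, 0, 1]]]}}

```text
time: 22.88
tool_pos: [0.5247, -0.1499, 0.2854]
ee_rot: [-3.138, 0.001, 0.233]
wrist_force: [-2.2, 6.2, 1.3]
width: 0.0003
finger_force: 3.1
```

Request:
{"method": "apply_moves", "body": {"moves": [[[0, -0.1, 0, 0, 1], [0, -0.16, 0, 0, 1], [0, -0.16, -0.3, 0, 1], [0, -0.16, -0.8, 0, 1], [0.64, -0.7, -0.8, 0, 1], [0.64, -0.82, -0.8, 0, 1], [0.64, -0.82, -0.8, 0, 1], [0.64, -0.82, -0.8, 0, 1]]]}}

```text
time: 23.88
tool_pos: [0.5463, -0.1043, 0.3258]
ee_rot: [3.141, 0.0, 0.231]
wrist_force: [-0.3, 0.0, -0.3]
width: 0.0003
finger_force: 0.0
```

```bash
python3 look.py w9; python3 look.py|tail -2
```

```text
t 23.875 tool loc [-14.   19.8] tip above panel mm 56.8 yaw 0.231 F loc [-0.3  0.1] -0.3
rib far end loc [-26.7 -29.8]
red 0.3211 1105 y at x=43: 24.39 y at x=9: 35.7 span 25.0
needle 0.3241 840 y at x=43: 24.39 y at x=9: 35.81 span 25.75
red 0.3219 1096 y at x=43: 24.42 y at x=9: 35.76 span 25.0
needle 0.3229 843 y at x=43: 24.4 y at x=9: 35.78 span 25.75
```

View pics/w9.png

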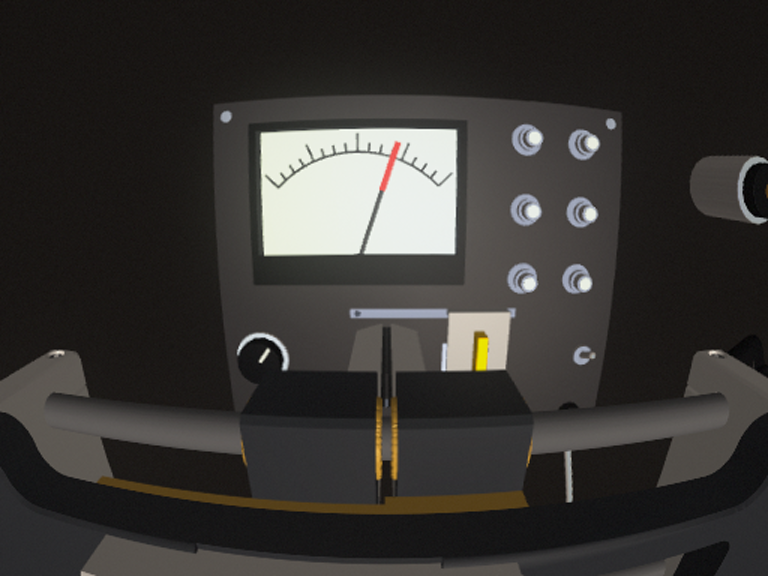

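The needle at (370,225) is in line with the red pointer at (390,165), the shutter is shut at (478,345), and the arm is clear. Handing in.

```bash
python3 -c "
from bench import ticket
print(ticket.close_job())"
```

```text
the job is handed in; nothing more can be done
None
```

The job is handed in: shutter opened to its stop, needle rolled to within about 0.001 rad of the red set pointer and standing there untouched, shutter slid fully shut again. It took about 24 s, with readings of at most about 7 N on the wheel.

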